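Build a keyed riser column on the measuring plate and light it

TASK

Build the measuring column on the fixture: set the tall aluminium collar on the fixture's notched ring, then the short brass collar on top of the tall one, turning each gently until its lugs drop into the notches and it sits fully home. Then swing the inspection lamp over, so that its head is centred above the column, and let go. Do not force or drop the collars, and leave everything else on the plate where it is.

Things in the scene. Friction and masses are not known exactly. Their poses are not given: they have to be found in the camera images.
- seat (a point): Point on the axis of the fixture's notched steel ring, at the level of its top rim, 50 above the table. z up; +x points to the lamp post (18 in diameter, 150 away). This frame does not show the angle at which the ring is clamped: its first notch (marked blue) lies anywhere within 25 degrees either side of +x. See it, or find it by touch: turn the collar under light pressure until it drops 8.
- tall_center (a point): The tall plain aluminium collar, 78 tall overall, loose, standing upright on its lugs, 0.3 to 0.7 kg. Point: on its axis, half-way up (39 above the lug tips). z up; +x points at its first lug, marked by an blue stripe. From below: three lugs 8 tall, a flange 72 across and 8 thick, then a plain neck 60 across to the top: grip the neck, anywhere round it.
- short_center (a point): The short brass collar, 63 tall overall, loose, standing upright on its lugs, 0.3 to 0.7 kg. Point: on its axis, half-way up (31.5 above the lug tips). z up; +x points at its first lug, marked by an blue stripe. From below: three lugs 8 tall, a flange 72 across and 8 thick, then a plain neck 60 across to the top: grip the neck, anywhere round it.
- tall: The tall collar: origin on its axis at the level of its lug tips, axes as tall_center. Lugs lie at 0, 130 and 230 degrees anticlockwise (from above) from +x, at radius 25.5; each 12 wide, 9 at its tip. The top rim (radius 20 to 30) has open notches 9 deep, 16 (inside) to 22 (rim) wide, at the same angles. 
- short: The short collar: origin on its axis at the level of its lug tips, axes as short_center. Lugs lie at 0, 130 and 230 degrees anticlockwise (from above) from +x, at radius 25.5; each 12 wide, 9 at its tip. The top rim (radius 20 to 30) has open notches 9 deep, 16 (inside) to 22 (rim) wide, at the same angles. Off the notches by over about 5 degrees, a collar stands 8 too high.
- fixture: The fixture, fixed: an aluminium plate 245 x 110 x 12 with ring, post and lamp. Origin 50 below seat, same axes. The ring is 60 across and does not turn; its rim has three open notches 9 deep, 16 (inside) to 22 (rim) wide, at 0, 130 and 230 degrees (anticlockwise from above) from its first, like the collars' rims.
- lamp_knob (a point): Red upright round knob (14 in diameter, 45 tall) on the lamp's head; pinch it from above. Point: on its axis, half-way up, 250 above the table. Below it: a level white arm, 16 wide, its top 227 above the table, that swings about the post at radius 150, and the head, a white disc 70 across, underside 201 above the table. The finished column, 175 tall, passes under it.
- lamp_arm (a joint): Angle of the lamp arm, rad: 0 when the head is over the seat; it grows as the head swings clockwise seen from above. Its axis is the post. Friction (about 2 N at the knob) holds it where it is left. It starts at 0.95 to 1.35.
- ref_ball: Leave alone: white reference ball (diameter 26) on a steel stem on a black bar, 150 tall.
- sleeve: Leave alone: flanged steel sleeve, 124 in diameter and 128 tall.
- v_block: Leave alone: dark steel V-block, 70 x 50 x 44 tall.
- gauge_box: Leave alone: wooden case of gauge blocks, 110 x 160 x 40 tall.
- stylus_cup: Leave alone: grey plastic cup, 68 in diameter and 85 tall.
- driver: Leave alone: screwdriver lying on the plate.
Mind the look-alikes: they are no part of the job. Of the things like the short, leave any that is purple or turquoise; of the rest the larger one is meant.

How it is judged:
On the way, in this order (a step that is already met when the one before it is completed fails the run):
1. the tall collar sits fully home on the fixture's ring (z of tall_center in the frame of seat between 0.028 and 0.0335 m and horizontal distance between tall_center and seat below 0.006 m and angle between tall_center's own z axis and vertical below 0.05 rad), for 0.2 s.
2. the short collar sits fully home on the tall one (all of step 1 and z of short_center in the frame of tall_center between 0.0595 and 0.065 m and horizontal distance between short_center and tall_center below 0.006 m and angle between short_center's own z axis and vertical below 0.05 rad), for 0.2 s.
3. the lamp's head is centred over the column (all of step 2 and horizontal distance between lamp_knob and seat below 0.015 m), for 0.2 s.
At the end, for the whole second after the job is handed in: The tall collar is fully home on the ring and the short one on the tall one (height within 2.5 mm of seated, upright within 0.05 rad, centred within 6 mm), the lamp's knob is within 15 mm of the seat's axis seen from above, and all are at rest (all of step 3 and linear speed of each of tall, short below 0.02 m/s and velocity of joint lamp_arm between -0.03 and 0.03 rad/s); the robot touches nothing.
It fails at once if a collar is dropped or forced (more than 100 N) (contact force between any of tall, short and fixture above 100 N or contact force between short and tall above 100 N).
It fails at once if something else on the plate was moved more than 30 mm (distance of any of ref_ball, sleeve, v_block, gauge_box, stylus_cup, driver from where it was at the start of the episode above 0.03 m).
It also fails if it takes over 72 s, if anything falls off the work surface, if the arm or the gripper's body presses on something with over 40 N, if the wrist force passes 120 N, or if a joint passes its speed limit or range.

ROBOT

A 6-joint arm with a two-finger parallel gripper is mounted at the origin on the work surface. World frame = base frame: x ahead of the robot, y to its left, z up, the work surface at z = 0. Lengths are in m, angles in rad, forces in N, time in s.
With the tool pointing down it reaches from about 0.425 to 0.95 m from the base axis. Payload 3.5 kg.
Tool frame: the origin (TCP) lies midway between the tips of the shut fingers; the grasp point (between the pads) lies 19 mm behind it; z points along the fingers, y is the line along which they close (so a half turn about z gives the same grasp; the last joint's range is limited). The gripper opens to 85 mm and grips with 20 to 120 N. Pads are 22 mm wide; open, the fingers measure 114 mm over their backs; the gripper's body (76 mm by 85 mm) begins 54 mm behind the grasp point. The pads swing forward as they close: fully open they stand 13 mm farther back than shut.
Start: joints at [-1.381, 0.286, 1.577, -0, 1.279, -0.15], TCP at [0.225, -0.636, 0.231] pointing down, gripper open.
Joint ranges: [-2.77, 2.77], [-0.9, 2.22], [0.21, 2.48], [-1.53, 4.67], [0.24, 2.81], [-2.84, 2.84]. Speed limits (rad/s): [2.79, 2.79, 3.14, 3.14, 3.14, 3.14].

INTERFACE

Orientations are given as a unit quaternion [x, y, z, w].
In Python, from plant import ctrl gives the robot as it stands. The module is installed in compiled form; this text tells all that it offers.
- The arm moves only by the shell command python3 -m inch 'ROWS' [FORCE]. ROWS is JSON, a list of rows, each a list of 5 numbers: the closure, from 0 (fully open) to 1 (shut), then the shift along the tool's x, y, z in m, then the turn about the tool's z in degrees. A call has 1 to 5 rows; each row is the pose to reach, as a shift and turn from the pose commanded when the call began, along the tool's axes at that moment; what a row does not reach only later rows make up. A row lasts 1/12 s, in which the tool goes at most 41.7 mm and 7.16 degrees, less where a joint would pass 70% of its speed; a pose out of reach is approached as far as the arm can. A call with a gripper value outside its range is refused whole. The fingers move at their own pace and stop on an object; FORCE is the grip in N (left out, the last holds). Time passes only in rows, so rows that repeat a pose let the fingers close. It gives the time, the measured TCP pose, the force, the opening and the grip force at its end, in the units of the state.
- ctrl.get_state(): the state, without advancing time (a new reading comes with each control period).
- ctrl.read_camera(name): name is "scene" or "top" or "wrist"; returns a dict with "pixels" (400x640x3 uint8, red, green, blue), "depth" (400x640 float32, m along the optical axis (not along the pixel's ray), 0 where there is no reading), "fx", "fy", "cx", "cy" (pixels), "D" ([k1, k2, p1, p2, k3] as OpenCV has them; the pictures are not rectified), "xyz" and "rotation" of the camera in the world; the wrist camera has in their place "mount" (4x4, takes a point from camera to tool coordinates, whose origin is the TCP and whose axes are the flange's). Camera axes: x right, y down, z forward; pixel columns grow to the right and rows downward; lengths in m; the calibration is good to about 2 mm. A picture is of the moment at which its call begins: read the wrist's pose just before it.
- ctrl.sign_off(): hands the job in; it is judged then, once.
Trained networks look in a picture, given as the dict that the camera call returned (one of the last four; its "shot" number tells which), for a name from the list of things; names that differ only in an ending like _2 or _b are one class to them, and where a whole thing is asked for, a point or a joint stands for the part that bears it (a point fixed in the world has none). Each returns a list of dicts, best first, with "score" (0 to 1); they miss things now and then, are a little off and sometimes report something else, mostly with a low value. They report only what shows in the picture. A call takes as long as a camera call. They do not tell look-alikes from the thing itself.
- ctrl.spot_in(query, picture): "at" ([column, row] in pixels, amid what is visible of it).
- ctrl.tip_of(query, picture): "at" ([column, row] in pixels: a listed point, or the origin of a listed thing).
The state is a dict: "time": time; "qpos": joint angles; "dq": joint speeds; "joint_efforts": joint torques, N m; "eef_pos": TCP position; "tcp_rot": TCP orientation; "contact_force": force on the tool from outside, world axes, zero at the start; "wrist_torque": the same for the moment, N m; "opening": opening from 0.0 (shut) to 1.0 (fully open); "finger_force": force on a finger pad.
Only numpy, scipy, OpenCV 4.12 (cv2) and the standard library are available. Lean on these libraries where they do the work, as an engineer would, in place of code of your own. Each camera call takes 0.05 s, during which the arm holds its last target. There are 200 camera calls.

## Working session

There is one attempt and no reset: what is moved stays moved. The work goes in short steps, Python scripts to look and compute and a shell command to move; the robot and the scene stay as the last step left them, time stands still between calls to the robot, and variables do not carry over. Pictures are saved under pics/ and viewed, at most 10 in all, crops included, and the job is handed in when it is done.

```bash
mkdir -p pics; cat > h.py <<'E'
import numpy as np, cv2
from scipy.spatial.transform import Rotation as R
from plant import ctrl
def pose(c):
    if "mount" in c:
        s=ctrl.get_state(); T=np.eye(4);T[:3,:3]=R.from_quat(s["tcp_rot"]).as_matrix();T[:3,3]=s["eef_pos"]
        return T@np.array(c["mount"])
    r=np.array(c["rotation"]); r=r if r.shape==(3,3) else R.from_quat(r).as_matrix()
    T=np.eye(4);T[:3,:3]=r;T[:3,3]=c["xyz"];return T
def ray(c,uv):
    K=np.array([[c["fx"],0,c["cx"]],[0,c["fy"],c["cy"]],[0,0,1.]])
    p=cv2.undistortPoints(np.array([[uv]],float),K,np.array(c["D"],float))[0,0]
    return np.array([p[0],p[1],1.])
def at_z(c,uv,z,T=None):
    T=pose(c) if T is None else T
    d=T[:3,:3]@ray(c,uv); return T[:3,3]+d*(z-T[2,3])/d[2]
def at_depth(c,uv,T=None):
    T=pose(c) if T is None else T
    u,v=np.round(uv).astype(int); d=c["depth"][v,u]
    return T[:3,:3]@(ray(c,uv)*d)+T[:3,3]
def proj(c,P,T=None):
    T=pose(c) if T is None else T
    K=np.array([[c["fx"],0,c["cx"]],[0,c["fy"],c["cy"]],[0,0,1.]])
    M=np.linalg.inv(T); P=np.atleast_2d(P).astype(float)
    return cv2.projectPoints(P,cv2.Rodrigues(M[:3,:3])[0],M[:3,3],K,np.array(c["D"],float))[0][:,0]
def save(c,n): cv2.imwrite(f"pics/{n}.png",c["pixels"][:,:,::-1])
E
cat > a.py <<'E'
from h import *
np.set_printoptions(precision=3,suppress=True)
for n in ["top","scene"]:
    c=ctrl.read_camera(n); save(c,n+"0"); T=pose(c); print(n,T[:3,3])
    for q in ["tall_center","short_center","seat","lamp_knob"]:
        for d in ctrl.tip_of(q,c)[:4]:
            print(q,round(d["score"],2),np.array(d["at"]),at_depth(c,d["at"],T),at_z(c,d["at"],dict(tall_center=.039,short_center=.0315,seat=.05,lamp_knob=.25)[q],T))
    for q in ["tall","short","fixture","ref_ball","sleeve","stylus_cup"]:
        for d in ctrl.spot_in(q,c)[:4]: print(q,round(d["score"],2),np.array(d["at"]),at_depth(c,d["at"],T))
print(ctrl.get_state())
E
python3 a.py
```

```text
top [0.484 0.002 1.355]
tall_center 0.71 [391.6 251.5] [ 0.397 -0.218  0.074] [ 0.394 -0.224  0.039]
short_center 0.83 [395.3 185.6] [ 0.61  -0.234  0.055] [ 0.612 -0.239  0.032]
short_center 0.71 [426.4 177.8] [ 0.638 -0.34   0.042] [ 0.639 -0.343  0.032]
short_center 0.69 [422.6 210.8] [ 0.528 -0.323  0.056] [ 0.529 -0.329  0.032]
short_center 0.55 [385.  219.7] [ 0.499 -0.202  0.043] [ 0.499 -0.204  0.032]
seat 0.96 [320.9 225. ] [0.481 0.009 0.041] [0.481 0.009 0.05 ]
lamp_knob 0.75 [285.5 185.1] [0.594 0.109 0.232] [0.592 0.107 0.25 ]
lamp_knob 0.26 [385.5 249.8] [ 0.402 -0.199  0.07 ] [ 0.413 -0.171  0.25 ]
tall 0.72 [390.2 248.3] [ 0.407 -0.214  0.072]
short 0.74 [426.6 177.5] [ 0.639 -0.341  0.039]
short 0.71 [393.9 183.9] [ 0.616 -0.229  0.057]
short 0.7 [418.4 215. ] [ 0.514 -0.307  0.064]
short 0.51 [384.1 219.9] [ 0.498 -0.2    0.037]
fixture 0.58 [324.2 197.6] [ 0.573 -0.002  0.011]
ref_ball 0.69 [200.8 244.7] [0.42  0.377 0.128]
ref_ball 0.66 [299.4 133.8] [0.782 0.081 0.049]
ref_ball 0.63 [323.6 197.6] [0.573 0.    0.011]
sleeve 0.55 [199.1 243. ] [0.425 0.382 0.128]
s
[... 910 characters left out ...]
0.54 [239.8 228.2] [ 0.514 -0.202  0.039]
fixture 0.61 [322.3 224.8] [0.531 0.026 0.012]
fixture 0.27 [366.7 166.2] [0.362 0.198 0.024]
sleeve 0.75 [433.  161.3] [0.454 0.354 0.128]
stylus_cup 0.76 [460.8 209.5] [0.565 0.424 0.028]
{'time': 1.1, 'qpos': array([-1.381,  0.286,  1.577,  0.   ,  1.279, -0.15 ]), 'dq': array([ 0.   , -0.   , -0.   , -0.001,  0.   ,  0.002]), 'joint_efforts': array([  0.001, -40.596, -29.294,  -0.   ,   0.001,   0.   ]), 'eef_pos': array([ 0.225, -0.636,  0.231]), 'tcp_rot': array([ 0.986,  0.169,  0.   , -0.   ]), 'contact_force': array([-1.407, -1.183, -0.435]), 'wrist_torque': array([-0.002,  0.008, -0.011]), 'finger_force': 0.0, 'opening': 0.9945922467031137}
```

```bash
python3 -c "
import cv2,numpy as np
a=cv2.imread('pics/top0.png')[120:290,180:460];b=cv2.imread('pics/scene0.png')[130:320,170:480]
a=cv2.resize(a,(640,389),interpolation=3);b=cv2.resize(b,(800,490),interpolation=3)
cv2.imwrite('pics/ta.png',a);cv2.imwrite('pics/sb.png',b)"
```

```text
(no output)
```

View pics/ta.png

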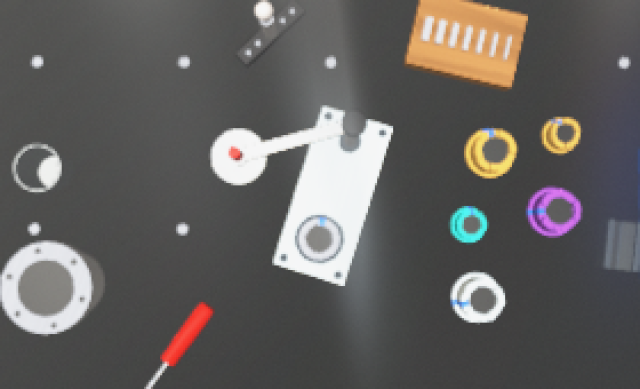

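View pics/sb.png

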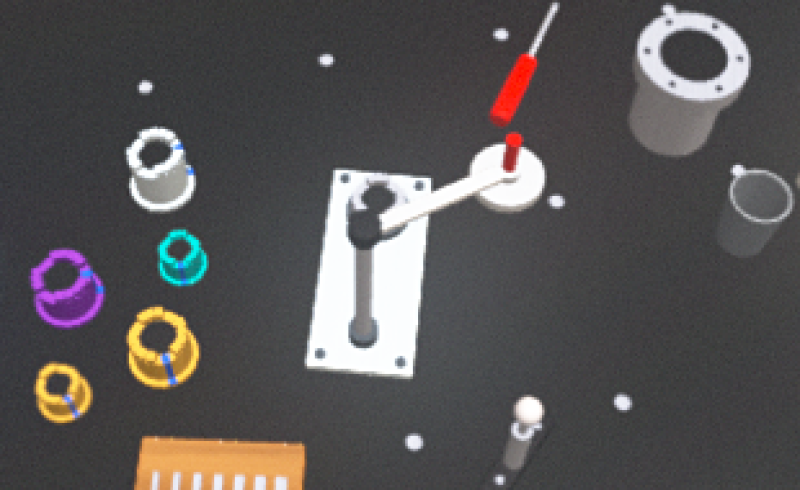

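The top picture shows the aluminium tall collar at (390,250). The ring is at (321,225), with its blue mark pointing up and slightly right, and the lamp head is at (285,186). Things that could pass for the short collar: turquoise (385,219), purple (423,212), small brass (426,178) and large brass (395,186). I choose the large brass one, at about (0.613,-0.235). I'll move above the tall collar first.

```bash

python3 -m inch '[[0,0.13,-0.145,-0.05,0],[0,0.13,-0.145,-0.05,0],[0,0.13,-0.145,-0.05,0],[0,0.13,-0.145,-0.05,0],[0,0.13,-0.145,-0.05,0]]' 40 >/dev/null
python3 -m inch '[[0,0.11,-0.125,0,0],[0,0.11,-0.125,0,0],[0,0.11,-0.125,0,0],[0,0.11,-0.125,0,0],[0,0.11,-0.125,0,0]]' >/dev/null
python3 -m inch '[[0,0.06,-0.065,0,-35],[0,0.06,-0.065,0,-35],[0,0.06,-0.065,0,-35],[0,0.06,-0.065,0,-35],[0,0.06,-0.065,0,-35]]' >/dev/null
python3 -m inch '[[0,0,0,0,-35],[0,0,0,0,-35],[0,0,0,0,-35],[0,0,0,0,-35],[0,0,0,0,-35]]' >/dev/null
python3 -m inch '[[0,0,0,0,-20],[0,0,0,0,-20],[0,0,0,0,-20],[0,0,0,0,-20],[0,0,0,0,-20]]'
cat >> h.py <<'E'
np.set_printoptions(precision=4,suppress=True)
def yaw():
    m=R.from_quat(ctrl.get_state()["tcp_rot"]).as_matrix(); return np.degrees(np.arctan2(m[1,0],m[0,0]))
def shift(P,yw=None):
    "tool-frame shift to world P, and turn to yaw yw (deg)"
    s=ctrl.get_state(); d=R.from_quat(s["tcp_rot"]).inv().apply(np.array(P)-s["eef_pos"])
    return d, None if yw is None else (yaw()-yw+180)%360-180
def blue(c,T,ctr,z,rmax=.045):
    "centroid of blue pixels near ctr; angle about ctr for the ones at height z"
    hsv=cv2.cvtColor(c["pixels"],cv2.COLOR_RGB2HSV)
    m=(hsv[...,0]>100)&(hsv[...,0]<125)&(hsv[...,1]>110)&(hsv[...,2]>60)
    v,u=np.nonzero(m); P=np.array([at_depth(c,(a,b),T) for a,b in zip(u,v)]).reshape(-1,3)
    k=(np.hypot(*(P[:,:2]-ctr[:2]).T)<rmax)&(abs(P[:,2]-z)<.006)
    q=P[k,:2]-ctr[:2]; 
    return k.sum(), q.mean(0) if k.any() else None, np.degrees(np.arctan2(*q.mean(0)[::-1])) if k.any() else None
def rim(c,T,g,z,rin,rout):
    "fit the circle centre to points at height z near g (depth)"
    uv=proj(c,[g[0],g[1],z],T)[0]; n=140
    us=np.arange(max(0,int(uv[0])-n),min(640,int(uv[0])+n)); vs=np.arange(max(0,int(uv[1])-n),min(400,int(uv[1])+n))
    U,V=np.meshgrid(us,vs); K=np.array([[c["fx"],0,c["cx"]],[0,c["fy"],c["cy"]],[0,0,1.]])
    n_=cv2.undistortPoints(np.stack([U.ravel(),V.ravel()],1).astype(float)[:,None],K,np.array(c["D"],float))[:,0]
    d=c["depth"][V.ravel(),U.ravel()]; P=(np.c_[n_,np.ones(len(n_))]*d[:,None])@T[:3,:3].T+T[:3,3]
    P=P[(abs(P[:,2]-z)<.004)&(np.hypot(*(P[:,:2]-np.array(g)[:2]).T)<.05)]
    if len(P)<20: return len(P),None
    from scipy.optimize import least_squares
    f=lambda x:np.maximum(0,np.hypot(*(P[:,:2]-x).T)-rout)+np.maximum(0,rin-np.hypot(*(P[:,:2]-x).T))
    return len(P),least_squares(f,np.array(g)[:2],loss="soft_l1",f_scale=.002).x
E
cat > b.py <<'E'
from h import *
c=ctrl.read_camera("wrist");T=pose(c);save(c,"w1");print(np.array(c["mount"]),c["fx"],T[:3,3])
for d in ctrl.tip_of("tall_center",c)[:3]: print(d["score"],d["at"],at_z(c,d["at"],.039,T))
n,p=rim(c,T,[.397,-.218],.078,.02,.03);print(n,p)
if p is not None:
    for z in (.078,.074,.04,.016,.010): print(z,blue(c,T,p,z))
t=ctrl.read_camera("top");TT=pose(t)
n,s=rim(t,TT,[.482,.01],.05,.02,.03);print("seat",n,s)
for z in (.05,.045): print(blue(t,TT,s,z))
E
python3 b.py
```

```text
time: 3.18
eef_pos: [0.3962, -0.2207, 0.2815]
tcp_rot: [0.579, 0.816, -0.0, 0.0]
contact_force: [0.2, -0.1, 0.6]
opening: 0.996
finger_force: 0.0
[[-0.0002 -0.9566 -0.2913  0.0749]
 [ 1.     -0.0002 -0.0003 -0.    ]
 [ 0.0002 -0.2913  0.9566 -0.1425]
 [ 0.      0.      0.      1.    ]] 328.65851670247633 [ 0.3713 -0.15    0.4239]
0.69 [325.9, 162.7] [ 0.3999 -0.2136  0.039 ]
862 [ 0.3999 -0.2131]
0.078 (np.int64(0), None, None)
0.074 (np.int64(50), array([-0.0052,  0.0249]), np.float64(101.75753147960039))
0.04 (np.int64(3), array([-0.0062,  0.0297]), np.float64(101.75929782668835))
0.016 (np.int64(30), array([-0.0068,  0.0324]), np.float64(101.80997602825441))
0.01 (np.int64(6), array([-0.0065,  0.0327]), np.float64(101.30133712903182))
seat 89 [0.4819 0.0134]
(np.int64(0), None, None)
(np.int64(1), array([ 0.0283, -0.0013]), np.float64(-2.529131691808251))
```

View pics/w1.png

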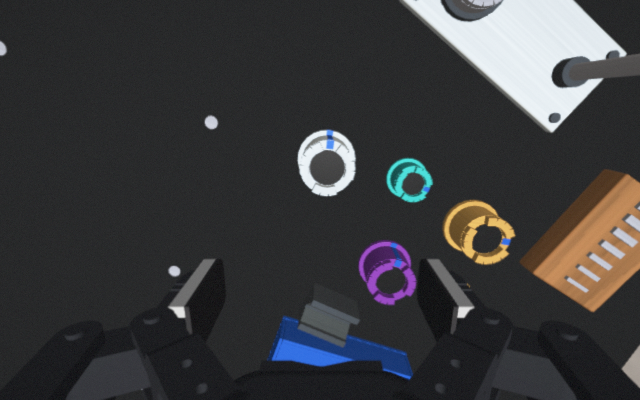

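The wrist view shows the tall collar at (327,163), with its stripe up at (330,138). Large brass is at (487,240), small turquoise at (410,180) and purple at (390,280). The ring is cut off at (475,0). I'll shift 0.1 to see the ring.

```bash

python3 -m inch '[[0,0.12,-0.05,0,0],[0,0.12,-0.05,0,0],[0,0.12,-0.05,0,0],[0,0.12,-0.05,0,0],[0,0.12,-0.05,0,0]]'
cat > d.py <<'E'
from h import *
c=ctrl.read_camera("wrist");T=pose(c);save(c,"w2")
for d in ctrl.tip_of("seat",c)[:2]: print(d["score"],d["at"],at_z(c,d["at"],.05,T))
n,s=rim(c,T,[.482,.012],.05,.02,.03);print("seat",n,s)
for z in (.05,.045,.04,.03): print(z,blue(c,T,s,z))
u=proj(c,[s[0],s[1],.05],T)[0].astype(int);print(u)
a=c["pixels"][max(0,u[1]-60):u[1]+60,u[0]-80:u[0]+80,::-1];cv2.imwrite("pics/seat.png",cv2.resize(a,None,fx=4,fy=4,interpolation=cv2.INTER_CUBIC))
n,p=rim(c,T,[.400,-.213],.078,.02,.03);print("tall",n,p);print(blue(c,T,p,.074),blue(c,T,p,.016))
n,b=rim(c,T,[.613,-.235],.063,.02,.03);print("short",n,b)
if b is not None: print(blue(c,T,b,.059),blue(c,T,b,.016))
print(shift([p[0],p[1],.041],yaw()))
E
python3 d.py
```

```text
time: 3.75
eef_pos: [0.3083, -0.123, 0.2818]
tcp_rot: [0.577, 0.817, -0.0, 0.002]
contact_force: [-0.2, -0.3, -0.5]
opening: 1.0
finger_force: 0.0
0.59 [519.8, 101.7] [0.4881 0.0167 0.05  ]
seat 1031 [0.4859 0.0157]
0.05 (np.int64(1), array([ 0.0186, -0.0092]), np.float64(-26.249032378048284))
0.045 (np.int64(65), array([ 0.0247, -0.0037]), np.float64(-8.461586609324065))
0.04 (np.int64(64), array([ 0.0248, -0.0036]), np.float64(-8.235299160729474))
0.03 (np.int64(0), None, None)
[517 101]
tall 714 [ 0.4002 -0.2139]
(np.int64(43), array([-0.0049,  0.0248]), np.float64(101.1407576053153)) (np.int64(29), array([-0.0065,  0.0318]), np.float64(101.6054538654316))
short 230 [ 0.6124 -0.236 ]
(np.int64(27), array([0.0243, 0.0041]), np.float64(9.486418637294275)) (np.int64(0), None, None)
(array([-0.114 ,  0.0556,  0.2411]), np.float64(0.0))
```

View pics/seat.png

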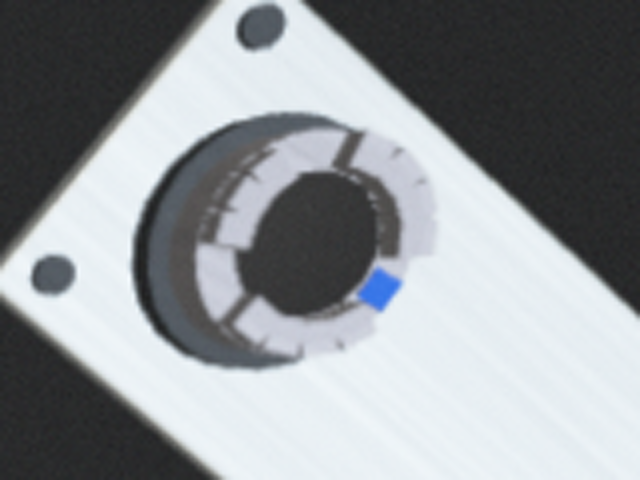

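The crop shows the ring centred at about (517,101) in the frame. Its blue notch points at -8.4° in the world, so the tall collar (lug at 101.5°) needs about -110°. Next I'll grasp the tall collar.

```bash

python3 -m inch '[[0,-0.114,0.056,0,0],[0,-0.114,0.056,0,0],[0,-0.114,0.056,0,0],[0,-0.114,0.056,0,0],[0,-0.114,0.056,0,0]]' | head -2
python3 -m inch '[[0,0,0,0.03,0],[0,0,0,0.06,0],[0,0,0,0.09,0],[0,0,0,0.12,0],[0,0,0,0.12,0]]' | head -2
python3 -c "
from h import *
print(shift([.4,-.2137,.041],109.5))"
```

```text
time: 4.27
eef_pos: [0.4012, -0.2151, 0.2788]
time: 4.68
eef_pos: [0.3963, -0.21, 0.1551]
(array([-0.006 ,  0.003 ,  0.1141]), np.float64(-0.0571425518878641))
```

```bash

python3 -m inch '[[0,-0.005,0.003,0.03,0],[0,-0.005,0.003,0.06,0],[0,-0.005,0.003,0.06,0],[0,-0.005,0.003,0.06,0]]' | head -2
python3 -c "
from h import *
print(shift([.4,-.2137,.041],109.5))"
```

```text
time: 5.02
eef_pos: [0.404, -0.2163, 0.1017]
(array([ 0.0037, -0.0028,  0.0607]), np.float64(-0.0364144829264319))
```

```bash

python3 -m inch '[[0,0,0,0,0],[0,0,0,0,0],[0,0,0,0,0]]' | head -2
python3 -c "
from h import *
print(shift([.4,-.2137,.041],109.5))"
```

```text
time: 5.27
eef_pos: [0.4056, -0.2176, 0.1038]
(array([ 0.0058, -0.0041,  0.0628]), np.float64(-0.02417668246954463))
```

```bash

python3 -m inch '[[0,0.006,-0.004,0.02,0],[0,0.006,-0.004,0.04,0],[0,0.006,-0.004,0.063,0],[0,0.006,-0.004,0.063,0],[0,0.006,-0.004,0.063,0]]' | head -2
python3 -m inch '[[0,0,0,0,0],[0.5,0,0,0,0],[0.5,0,0,0,0],[0.5,0,0,0,0],[0.5,0,0,0,0]]' 50
python3 -m inch '[[0.5,0,0,0,0],[0.5,0,0,0,0],[0.5,0,0,0,0]]'
```

```text
time: 5.68
eef_pos: [0.3984, -0.2121, 0.0385]
time: 6.1
eef_pos: [0.3999, -0.2132, 0.0403]
tcp_rot: [0.577, 0.817, -0.0, 0.002]
contact_force: [0.6, 0.4, 5.5]
opening: 0.684
finger_force: 53.1
time: 6.35
eef_pos: [0.3998, -0.2133, 0.0402]
tcp_rot: [0.577, 0.817, -0.0, 0.002]
contact_force: [0.7, 1.0, 6.4]
opening: 0.687
finger_force: 53.1
```

```bash

python3 -m inch '[[0.5,0,0,-0.03,0],[0.5,0,0,-0.06,0],[0.5,0,0,-0.09,0],[0.5,0,0,-0.12,0]]' | head -2
python3 -m inch '[[0.5,0.033,0.03,0,0],[0.5,0.066,0.06,0,0],[0.5,0.099,0.088,0,7],[0.5,0.099,0.088,0,14],[0.5,0.099,0.088,0,21]]' | head -2
python3 -m inch '[[0.5,0,0,0,7],[0.5,0,0,0,14],[0.5,0,0,0,21],[0.5,0,0,0,28],[0.5,0,0,0,35]]' | head -2
python3 -m inch '[[0.5,0,0,0,7],[0.5,0,0,0,14],[0.5,0,0,0,21],[0.5,0,0,0,28],[0.5,0,0,0,35]]' | head -2
python3 -m inch '[[0.5,0,0,0,7],[0.5,0,0,0,14],[0.5,0,0,0,19],[0.5,0,0,0,19],[0.5,0,0,0,19]]'
python3 -m inch '[[0.5,0,0,0,0],[0.5,0,0,0,0]]' | tail -3
cat > e.py <<'E'
from h import *
c=ctrl.read_camera("wrist");T=pose(c);save(c,"w3");s0=ctrl.get_state()
n,s=rim(c,T,[.4855,.0155],.05,.02,.03);print("seat",n,s,yaw())
for z in (.045,.04): print(z,blue(c,T,s,z))
z=s0["eef_pos"][2]-.0402; p=s0["eef_pos"]
print("held",rim(c,T,p,z+.078,.02,.03),p); print(blue(c,T,p,z+.074),blue(c,T,p,z+.04),blue(c,T,p,z+.016))
print(shift([s[0],s[1],p[2]],yaw()))
E
python3 e.py
```

```text
time: 6.68
eef_pos: [0.3977, -0.2115, 0.1588]
time: 7.1
eef_pos: [0.4483, -0.0864, 0.1576]
time: 7.52
eef_pos: [0.4477, -0.0892, 0.1575]
time: 7.93
eef_pos: [0.4477, -0.0892, 0.1575]
time: 8.35
eef_pos: [0.4479, -0.0893, 0.1577]
tcp_rot: [1.0, 0.003, -0.001, -0.0]
contact_force: [-0.3, -0.0, -3.8]
opening: 0.689
finger_force: 56.7
contact_force: [-0.1, -0.2, -4.2]
opening: 0.694
finger_force: 56.7
seat 1963 [0.4856 0.0164] 0.25597241792500347
0.045 (np.int64(149), array([ 0.0254, -0.0038]), np.float64(-8.52985559380754))
0.04 (np.int64(158), array([ 0.0256, -0.0038]), np.float64(-8.398873561275028))
held (7419, array([ 0.4497, -0.0889])) [ 0.4484 -0.0896  0.1582]
(np.int64(466), array([ 0.0241, -0.0024]), np.float64(-5.608557894440327)) (np.int64(94), array([ 0.0292, -0.0032]), np.float64(-6.264501030717511)) (np.int64(191), array([ 0.0314, -0.0035]), np.float64(-6.421562943164951))
(array([ 0.0377, -0.1058,  0.    ]), np.float64(0.0))
```

View pics/w3.png

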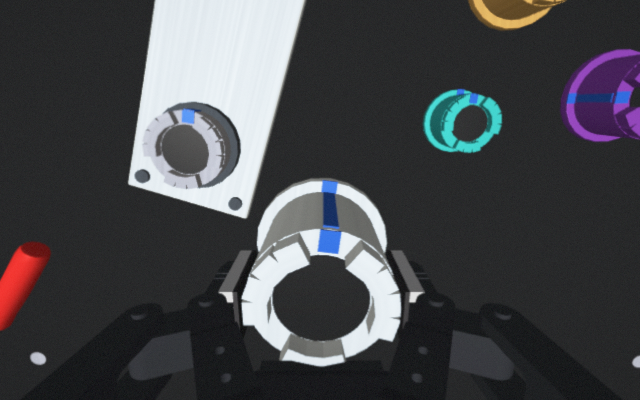

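The wrist view shows the held collar's stripe at (330,205) and the ring's blue notch at (188,117). Both point at about -8°, so they are aligned. I'll move over the ring and lower.

```bash

python3 -m inch '[[0.5,0.012,-0.035,0,0.5],[0.5,0.024,-0.07,0,0.5],[0.5,0.036,-0.1055,0,0.5],[0.5,0.036,-0.1055,0,0.5],[0.5,0.036,-0.1055,0,0.5]]' | head -2
python3 -m inch '[[0.5,0,0,0.02,0],[0.5,0,0,0.04,0],[0.5,0,0,0.054,0],[0.5,0,0,0.054,0],[0.5,0,0,0.054,0]]' 
python3 -m inch '[[0.5,0,0,0,0],[0.5,0,0,0,0]]' | head -4
python3 -c "
from h import *
c=ctrl.read_camera('wrist');T=pose(c);p=ctrl.get_state()['eef_pos'];print(p,rim(c,T,p,p[2]-.0402+.078,.02,.03), shift([.4856,.0164,.082]))"
```

```text
time: 8.98
eef_pos: [0.4844, 0.0176, 0.1583]
time: 9.4
eef_pos: [0.4833, 0.0153, 0.1036]
tcp_rot: [1.0, -0.003, -0.001, -0.0]
contact_force: [0.4, 0.6, -3.2]
opening: 0.687
finger_force: 57.1
time: 9.57
eef_pos: [0.4853, 0.0154, 0.1059]
tcp_rot: [1.0, -0.003, 0.001, 0.0]
contact_force: [0.6, 0.3, -3.6]
[0.4852 0.0155 0.1058] (7423, array([0.4864, 0.0162])) (array([ 0.0003, -0.0009,  0.0238]), None)
```

Held centre is (0.4864,0.0162) against the seat at (0.4856,0.0164). I'll lower gently.

```bash

python3 -m inch '[[0.5,-0.0005,0,0.004,0],[0.5,-0.0005,0,0.008,0],[0.5,-0.0005,0,0.011,0],[0.5,-0.0005,0,0.013,0],[0.5,-0.0005,0,0.013,0]]' | head -4
python3 -m inch '[[0.5,0,0,0.002,0],[0.5,0,0,0.004,0],[0.5,0,0,0.005,0],[0.5,0,0,0.005,0]]' | head -4
python3 -m inch '[[0.5,0,0,0.001,0],[0.5,0,0,0.002,0],[0.5,0,0,0.003,0],[0.5,0,0,0.003,0]]' | head -4
```

```text
time: 10.03
eef_pos: [0.4831, 0.0162, 0.0905]
tcp_rot: [1.0, -0.003, -0.001, -0.0]
contact_force: [0.9, 0.1, -2.7]
time: 10.37
eef_pos: [0.4837, 0.0162, 0.0861]
tcp_rot: [1.0, -0.003, 0.0, -0.0]
contact_force: [0.1, 0.8, -3.9]
time: 10.7
eef_pos: [0.4839, 0.0161, 0.0833]
tcp_rot: [1.0, -0.003, 0.0, -0.0]
contact_force: [0.3, 1.1, -2.9]
```

```bash

python3 -m inch '[[0.5,0,0,0.0005,0],[0.5,0,0,0.001,0],[0.5,0,0,0.0015,0],[0.5,0,0,0.0015,0]]' | head -4
python3 -m inch '[[0.5,0,0,0.0005,0],[0.5,0,0,0.001,0],[0.5,0,0,0.0015,0],[0.5,0,0,0.0015,0]]' | head -4
python3 -m inch '[[0.5,0,0,0,0],[0.5,0,0,0,0]]' | head -4
```

```text
time: 11.03
eef_pos: [0.484, 0.0161, 0.0824]
tcp_rot: [1.0, -0.003, 0.0, -0.0]
contact_force: [-1.0, 1.9, 0.7]
time: 11.37
eef_pos: [0.4842, 0.0161, 0.0823]
tcp_rot: [1.0, -0.003, -0.0, -0.0]
contact_force: [-4.6, 2.3, 9.0]
time: 11.53
eef_pos: [0.4842, 0.0161, 0.0823]
tcp_rot: [1.0, -0.003, -0.0, -0.0]
contact_force: [-4.8, 2.0, 8.4]
```

Fully home (z 0.0823 as expected, 8 N). Now I'll release, rise and go to the short collar.

```bash

python3 -m inch '[[0,0,0,0,0],[0,0,0,0,0],[0,0,0,0,0],[0,0,0,0,0]]' | tail -3
python3 -m inch '[[0,0,0,-0.02,0],[0,0,0,-0.06,0],[0,0,0,-0.1,0],[0,0,0,-0.12,0],[0,0,0,-0.12,0]]' | head -2
python3 -m inch '[[0,0,0.04,0,0],[0,0,0.08,0,0],[0,0,0.12,0,0],[0,0,0.16,0,0],[0,0,0.2,0,0]]' | head -2
python3 -m inch '[[0,0.02,0.03,0,0],[0,0.05,0.052,0,0],[0,0.09,0.052,0,0],[0,0.1,0.052,0,0],[0,0.1,0.052,0,0]]' | head -2
python3 -m inch '[[0,0,0,0,0],[0,0,0,0,0]]' | head -2
cat > f.py <<'E'
from h import *
c=ctrl.read_camera("wrist");T=pose(c);save(c,"w4");p=ctrl.get_state()["eef_pos"]
for d in ctrl.tip_of("short_center",c)[:3]: print(d["score"],d["at"],at_z(c,d["at"],.0315,T))
n,b=rim(c,T,[.6124,-.236],.063,.02,.03);print("short",n,b,p,yaw())
for z in (.059,.035,.016): print(z,blue(c,T,b,z))
print(shift([b[0],b[1],.026]))
n,s=rim(c,T,[.485,.0164],.12,.02,.03);print("tall",n,s)
E
python3 f.py
```

```text
contact_force: [0.9, 0.2, -0.0]
opening: 1.0
finger_force: 0.0
time: 12.28
eef_pos: [0.4871, 0.0153, 0.2067]
time: 12.7
eef_pos: [0.4817, -0.1855, 0.1991]
time: 13.12
eef_pos: [0.5835, -0.2367, 0.1981]
time: 13.28
eef_pos: [0.5811, -0.2357, 0.1993]
0.78 [409.7, 235.1] [ 0.5238 -0.3253  0.0315]
0.77 [293.7, 247.4] [ 0.5106 -0.2067  0.0315]
0.7 [319.2, 147.8] [ 0.613  -0.2337  0.0315]
short 1372 [ 0.6123 -0.2344] [ 0.5811 -0.2358  0.1998] -0.28463431187725075
0.059 (np.int64(87), array([0.025 , 0.0043]), np.float64(9.86585183400384))
0.035 (np.int64(4), array([0.0297, 0.0053]), np.float64(10.021109158375658))
0.016 (np.int64(47), array([0.0326, 0.0057]), np.float64(9.963228156817378))
(array([ 0.0312, -0.0016,  0.1742]), None)
tall 1156 [0.4839 0.0161]
```

View pics/w4.png

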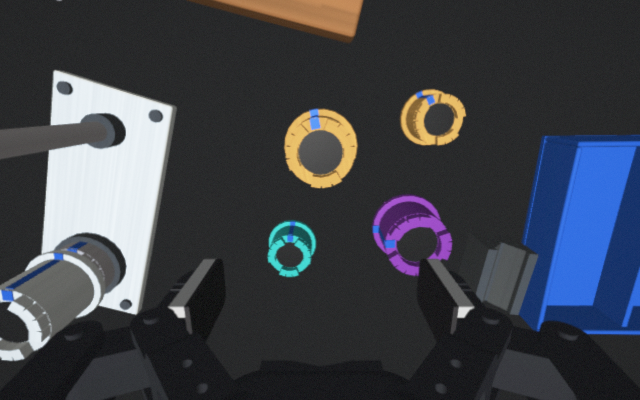

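The large brass collar is at (320,148), stripe up at (315,118). The smaller brass one is at (435,115), purple at (410,240) and turquoise at (290,255). The tall collar stands on the ring at bottom left. Now I'll grasp the large brass.

```bash

python3 -m inch '[[0,0.015,-0.0015,0.03,0],[0,0.031,-0.0015,0.06,0],[0,0.031,-0.0015,0.09,0],[0,0.031,-0.0015,0.11,0],[0,0.031,-0.0015,0.11,0]]' | head -2
python3 -m inch '[[0,0,0,0,0],[0,0,0,0,0],[0,0,0,0.02,0],[0,0,0,0.04,0],[0,0,0,0.063,0]]' | head -2
python3 -m inch '[[0,0,0,0,0],[0,0,0,0,0],[0.5,0,0,0,0],[0.5,0,0,0,0],[0.5,0,0,0,0]]' | head -2
python3 -m inch '[[0.5,0,0,0,0],[0.5,0,0,0,0],[0.5,0,0,0,0]]'
```

```text
time: 13.8
eef_pos: [0.6093, -0.2329, 0.0845]
time: 14.22
eef_pos: [0.6161, -0.2368, 0.0316]
time: 14.63
eef_pos: [0.6152, -0.236, 0.0307]
time: 14.88
eef_pos: [0.6152, -0.236, 0.0307]
tcp_rot: [1.0, -0.003, 0.002, 0.001]
contact_force: [-1.0, 1.4, 6.8]
opening: 0.684
finger_force: 54.6
```

```bash

python3 -m inch '[[0.5,0,0,-0.03,0],[0.5,0,0,-0.07,0],[0.5,0,0,-0.11,0],[0.5,0,0,-0.15,0],[0.5,0,0,-0.18,0]]' | head -2
python3 -m inch '[[0.5,-0.03,-0.01,0,6],[0.5,-0.06,-0.03,0,12],[0.5,-0.085,-0.055,0,18],[0.5,-0.11,-0.08,0,18],[0.5,-0.135,-0.105,0,18]]' | head -2
python3 -m inch '[[0.5,-0.018,-0.042,0,0],[0.5,-0.018,-0.042,0,0],[0.5,-0.018,-0.042,0,0],[0.5,-0.018,-0.042,0,0],[0.5,-0.018,-0.042,0,0]]' | head -5
cat > g.py <<'E'
from h import *
c=ctrl.read_camera("wrist");T=pose(c);save(c,"w5");p=ctrl.get_state()["eef_pos"]
n,s=rim(c,T,[.484,.016],.12,.02,.03);print("tall",n,s,"blue",blue(c,T,s,.116),blue(c,T,s,.085))
z=p[2]-.0307;n,h=rim(c,T,p,z+.063,.02,.03);print("held",n,h,p,yaw())
for k in (.059,.035,.016): print(blue(c,T,h,z+k))
print(shift([p[0]+s[0]-h[0],p[1]+s[1]-h[1],p[2]]))
E
python3 g.py
```

```text
time: 15.3
eef_pos: [0.6133, -0.2351, 0.2099]
time: 15.72
eef_pos: [0.4762, -0.1279, 0.2054]
time: 16.13
eef_pos: [0.475, -0.0845, 0.207]
tcp_rot: [0.987, -0.159, -0.0, 0.0]
contact_force: [0.5, -1.7, -6.1]
opening: 0.685
tall 1878 [0.4836 0.0158] blue (np.int64(117), array([ 0.0252, -0.0032]), np.float64(-7.22643895221425)) (np.int64(18), array([ 0.0299, -0.0047]), np.float64(-8.95619055073726))
held 7296 [ 0.475  -0.0842] [ 0.4751 -0.0848  0.207 ] -18.352973113194707
(np.int64(408), array([ 0.0226, -0.0025]), np.float64(-6.185478964825044))
(np.int64(108), array([ 0.0277, -0.0033]), np.float64(-6.734434297284523))
(np.int64(208), array([ 0.0298, -0.0033]), np.float64(-6.2578046975307))
(array([-0.0233, -0.0976, -0.    ]), None)
```

View pics/w5.png

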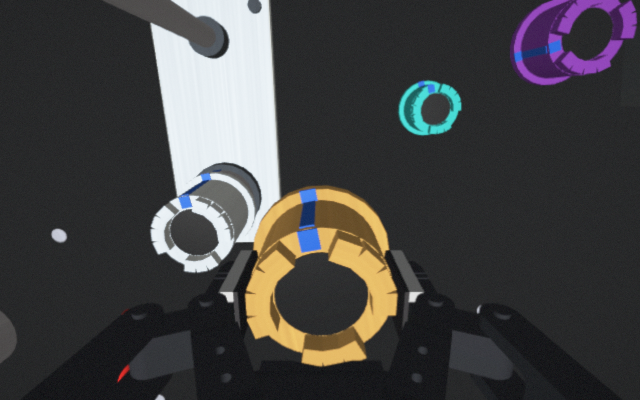

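The held brass collar (stripe at (308,225)) and the column's blue notch (187,200) are nearly aligned, with 2° left to turn. I'll move over the column and lower.

```bash

python3 -m inch '[[0.5,-0.007,-0.035,0,2],[0.5,-0.014,-0.07,0,2],[0.5,-0.0215,-0.098,0,2],[0.5,-0.0215,-0.098,0,2],[0.5,-0.0215,-0.098,0,2]]' | head -2
python3 -m inch '[[0.5,0,0,0.02,0],[0.5,0,0,0.038,0],[0.5,0,0,0.038,0],[0.5,0,0,0.038,0],[0.5,0,0,0.038,0]]' 
python3 -m inch '[[0.5,0,0,0,0],[0.5,0,0,0,0]]' | head -4
python3 -c "
from h import *
print(yaw(),shift([.4835-.002,.0158-.0006,.1424]))"
```

```text
time: 16.6
eef_pos: [0.4857, 0.0162, 0.207]
time: 17.02
eef_pos: [0.4861, 0.0148, 0.1702]
tcp_rot: [0.984, -0.177, 0.001, 0.0]
contact_force: [0.5, 0.2, -5.9]
opening: 0.684
finger_force: 58.8
time: 17.18
eef_pos: [0.4864, 0.0153, 0.1709]
tcp_rot: [0.984, -0.177, 0.001, 0.0]
contact_force: [1.0, -0.1, -6.7]
-20.33245111923804 (array([-0.0046,  0.0019,  0.0284]), None)
```

```bash

python3 -m inch '[[0.5,-0.0005,0,0.005,0],[0.5,-0.0005,0,0.01,0],[0.5,-0.0005,0,0.014,0],[0.5,-0.0005,0,0.017,0],[0.5,-0.0005,0,0.017,0]]' | head -4
python3 -m inch '[[0.5,0,0,0.002,0],[0.5,0,0,0.004,0],[0.5,0,0,0.005,0],[0.5,0,0,0.005,0]]' | head -4
python3 -m inch '[[0.5,0,0,0.001,0],[0.5,0,0,0.002,0],[0.5,0,0,0.003,0],[0.5,0,0,0.003,0]]' | head -4
```

```text
time: 17.6
eef_pos: [0.484, 0.0162, 0.151]
tcp_rot: [0.984, -0.176, -0.001, 0.0]
contact_force: [-0.9, -0.2, -6.8]
time: 17.93
eef_pos: [0.4848, 0.016, 0.1471]
tcp_rot: [0.984, -0.176, -0.0, 0.0]
contact_force: [0.0, 0.5, -6.6]
time: 18.27
eef_pos: [0.4849, 0.016, 0.1442]
tcp_rot: [0.984, -0.176, -0.0, 0.0]
contact_force: [-0.5, -0.6, -6.2]
```

In the notches. A few more small steps to seat it.

```bash

python3 -m inch '[[0.5,0,0,0.0005,0],[0.5,0,0,0.001,0],[0.5,0,0,0.0015,0],[0.5,0,0,0.0015,0]]' | head -4
python3 -m inch '[[0.5,0,0,0.0005,0],[0.5,0,0,0.001,0],[0.5,0,0,0.0015,0],[0.5,0,0,0.0015,0]]' | head -4
```

```text
time: 18.6
eef_pos: [0.485, 0.016, 0.1429]
tcp_rot: [0.984, -0.176, 0.0, 0.0]
contact_force: [0.6, -0.2, -6.1]
time: 18.93
eef_pos: [0.4854, 0.0158, 0.1428]
tcp_rot: [0.984, -0.176, 0.0, 0.0]
contact_force: [-4.2, -1.1, 4.6]
```

Both are home. I'll release, rise and look at the column and the lamp.

```bash

python3 -m inch '[[0,0,0,0,0],[0,0,0,0,0],[0,0,0,0,0],[0,0,0,0,0]]' | tail -3
python3 -m inch '[[0,0,0,-0.02,0],[0,0,0,-0.06,0],[0,0,0,-0.1,0],[0,0,0,-0.14,0],[0,0,0,-0.17,0]]' | head -2
python3 -m inch '[[0,-0.03,0,0,7],[0,-0.03,0,0,14],[0,-0.03,0,0,20],[0,-0.03,0,0,20],[0,-0.03,0,0,20]]' | head -4
cat > k.py <<'E'
from h import *
c=ctrl.read_camera("wrist");T=pose(c);save(c,"w6");p=ctrl.get_state()["eef_pos"]
n,s=rim(c,T,[.484,.016],.175,.02,.03);print("short top",n,s,p,yaw())
if s is not None:
  for z in (.171,.12): print(blue(c,T,s,z))
hsv=cv2.cvtColor(c["pixels"],cv2.COLOR_RGB2HSV);m=((hsv[...,0]<8)|(hsv[...,0]>172))&(hsv[...,1]>130)&(hsv[...,2]>60)
v,u=np.nonzero(m);P=np.array([at_depth(c,(a,b),T) for a,b in zip(u,v)]).reshape(-1,3)
P=P[(P[:,2]>.265)&(P[:,2]<.28)];print("red top",len(P),P.mean(0) if len(P) else 0)
for d in ctrl.tip_of("lamp_knob",c)[:2]: print(d["score"],d["at"],at_z(c,d["at"],.25,T))
E
python3 k.py
```

```text
contact_force: [0.2, 0.4, -0.4]
opening: 1.002
finger_force: 0.0
time: 19.68
eef_pos: [0.4857, 0.016, 0.3153]
time: 20.1
eef_pos: [0.4568, 0.0265, 0.3113]
tcp_rot: [0.939, -0.343, 0.0, -0.0]
contact_force: [0.2, -1.2, 0.9]
short top 1357 [0.4829 0.0176] [0.4569 0.0264 0.3112] -40.15630803714189
(np.int64(81), array([ 0.0249, -0.0044]), np.float64(-10.090744630740454))
(np.int64(0), None, None)
red top 729 [0.5874 0.1147 0.2705]
0.95 [73.4, 153.5] [0.5875 0.1155 0.25  ]
```

View pics/w6.png

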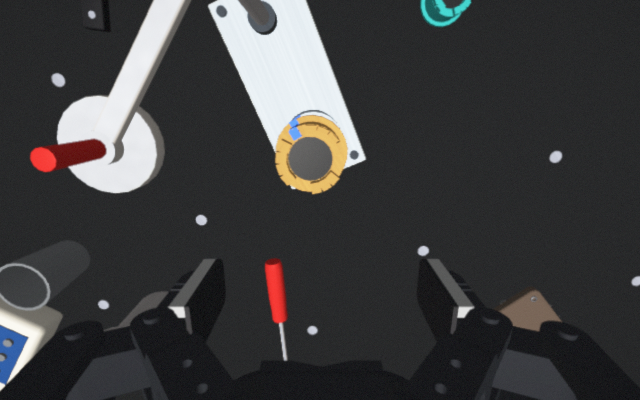

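The wrist view shows the brass collar seated on the column at (311,160), stripe at (295,128). The lamp knob's top is at (43,158), around (0.5875,0.115). I'll go above the knob.

```bash

python3 -m inch '[[0,0.011,-0.038,0,-5],[0,0.022,-0.076,0,-10],[0,0.033,-0.114,0,-15],[0,0.043,-0.152,0,-20],[0,0.043,-0.152,0,-20]]' | head -2
python3 -m inch '[[0,0,0,0,0],[0,0,0,0,0]]' | head -2
python3 -c "
from h import *
print(yaw(),shift([.5875,.115,.24]))"
```

```text
time: 20.62
eef_pos: [0.5916, 0.1173, 0.3076]
time: 20.78
eef_pos: [0.5877, 0.1144, 0.3105]
-20.27300051271796 (array([-0.0003, -0.0006,  0.0705]), None)
```

```bash

python3 -m inch '[[0,0,-0.0005,0.02,0],[0,0,-0.0005,0.04,0],[0,0,-0.0005,0.058,0],[0,0,-0.0005,0.069,0],[0,0,-0.0005,0.069,0]]' | head -4
python3 -m inch '[[0.9,0,0,0,0],[0.9,0,0,0,0],[0.9,0,0,0,0],[0.9,0,0,0,0],[0.9,0,0,0,0]]' 25
python3 -m inch '[[0.9,0,0,0,0],[0.9,0,0,0,0],[0.9,0,0,0,0],[0.9,0,0,0,0]]'
python3 - <<'E'
from h import *
s=ctrl.get_state();k=s["eef_pos"][:2];seat=np.array([.4835,.0162])
m=(k+seat)/2;d=seat-k;h=np.sqrt(.15**2-(d@d)/4);n=np.array([-d[1],d[0]])/np.linalg.norm(d);post=m+h*n
if post[1]>.03: post=m-h*n
a0,a1=[np.arctan2(*(q-post)[::-1]) for q in (k,seat)];print(post,np.degrees([a0,a1]),k)
for i in range(1,16):
    a=a0+(a1-a0)*i/15;q=post+.15*np.array([np.cos(a),np.sin(a)])
    print(i,R.from_quat(s["tcp_rot"]).inv().apply(np.r_[q-k,0])[:2].round(4))
E
```

```text
time: 21.2
eef_pos: [0.5859, 0.1142, 0.2398]
tcp_rot: [0.984, -0.177, -0.002, 0.001]
contact_force: [0.4, 0.1, 0.3]
time: 21.62
eef_pos: [0.5885, 0.115, 0.2434]
tcp_rot: [0.984, -0.176, 0.001, -0.0]
contact_force: [-0.3, 0.1, 0.2]
opening: 0.297
finger_force: 0.0
time: 21.95
eef_pos: [0.5883, 0.1157, 0.2431]
tcp_rot: [0.984, -0.176, 0.0, -0.001]
contact_force: [-0.9, 3.2, 4.2]
opening: 0.158
finger_force: 25.9
[ 0.6264 -0.0293] [104.7315 162.3266] [0.5883 0.1157]
1 [-0.008  0.006]
2 [-0.0156  0.0126]
3 [-0.0228  0.0197]
4 [-0.0295  0.0272]
5 [-0.0356  0.0351]
6 [-0.0412  0.0435]
7 [-0.0462  0.0522]
8 [-0.0507  0.0612]
9 [-0.0545  0.0705]
10 [-0.0577  0.08  ]
11 [-0.0602  0.0897]
12 [-0.0621  0.0996]
13 [-0.0633  0.1096]
14 [-0.0639  0.1196]
15 [-0.0638  0.1297]
```

```bash

python3 -m inch '[[0.9,-0.008,0.006,0,0],[0.9,-0.0156,0.0126,0,0],[0.9,-0.0228,0.0197,0,0],[0.9,-0.0295,0.0272,0,0],[0.9,-0.0356,0.0351,0,0]]'
python3 -m inch '[[0.9,-0.0056,0.0084,0,0],[0.9,-0.0106,0.0171,0,0],[0.9,-0.0151,0.0261,0,0],[0.9,-0.0189,0.0354,0,0],[0.9,-0.0221,0.0449,0,0]]'
python3 -m inch '[[0.9,-0.0025,0.0097,0,0],[0.9,-0.0044,0.0196,0,0],[0.9,-0.0056,0.0296,0,0],[0.9,-0.0062,0.0396,0,0],[0.9,-0.0061,0.0497,0,0]]'
python3 -m inch '[[0.9,0,0,0,0],[0.9,0,0,0,0],[0.9,0,0,0,0]]'
python3 -c "
from h import *
print(yaw(),shift([.4835,.0162,.243]))"
```

```text
time: 22.37
eef_pos: [0.5424, 0.0959, 0.2431]
tcp_rot: [0.984, -0.176, 0.001, -0.002]
contact_force: [0.8, 5.5, 3.0]
opening: 0.156
finger_force: 26.0
time: 22.78
eef_pos: [0.5047, 0.062, 0.243]
tcp_rot: [0.984, -0.176, -0.002, -0.002]
contact_force: [-4.5, 7.9, 5.7]
opening: 0.152
finger_force: 26.3
time: 23.2
eef_pos: [0.4823, 0.0162, 0.2428]
tcp_rot: [0.984, -0.176, -0.001, -0.001]
contact_force: [-2.4, 4.7, 4.4]
opening: 0.159
finger_force: 26.2
time: 23.45
eef_pos: [0.4818, 0.0149, 0.2428]
tcp_rot: [0.984, -0.176, -0.002, 0.001]
contact_force: [-6.5, 1.1, 5.1]
opening: 0.152
finger_force: 26.4
-20.29606228559398 (array([ 0.0011, -0.0018, -0.0002]), None)
```

Centred within 2 mm. I'll release, rise and check.

```bash

python3 -m inch '[[0,0,0,0,0],[0,0,0,0,0],[0,0,0,0,0],[0,0,0,0,0],[0,0,0,0,0]]' | tail -2
python3 -m inch '[[0,0,0,-0.02,0],[0,0,0,-0.04,0],[0,0,0,-0.06,0],[0,0,0,-0.08,0],[0,0,0,-0.09,0]]' | head -2
python3 -m inch '[[0,-0.03,0.03,0,0],[0,-0.03,0.06,0,0],[0,-0.03,0.09,0,0],[0,-0.03,0.1,0,0],[0,-0.03,0.1,0,0]]' | head -4
sed -i 's/w6/w7/' k.py; python3 k.py; python3 -c "
from h import *
c=ctrl.read_camera('scene');a=c['pixels'][130:280,240:440,::-1];cv2.imwrite('pics/fin.png',cv2.resize(a,None,fx=4,fy=4,interpolation=2))
print(ctrl.get_state()['opening'])"
```

```text
opening: 0.847
finger_force: 0.0
time: 24.28
eef_pos: [0.4841, 0.0153, 0.3352]
time: 24.7
eef_pos: [0.4199, -0.0693, 0.332]
tcp_rot: [0.984, -0.178, -0.0, 0.0]
contact_force: [1.2, -0.2, -0.1]
short top 17 None [ 0.4203 -0.0683  0.332 ] -20.447900797787863
red top 463 [0.4851 0.0139 0.2713]
0.56 [173.4, 166.2] [0.4848 0.0166 0.25  ]
1.0014288901571162
```

View pics/fin.png

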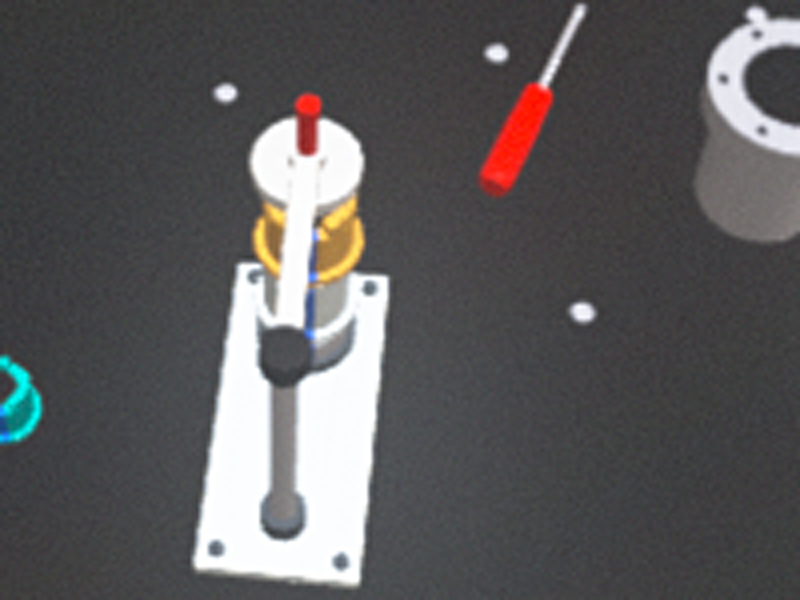

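The column stands with its stripes in line (310,240–330), and the lamp head is centred above it. I'm handing in.

```bash
python3 -c "
from plant import ctrl
print(ctrl.sign_off())"
```

```text
the job is handed in; nothing more can be done
None
```

The tall and short collars are both fully home on the ring, the lamp head is within about 3 mm of centre above them, and the job was handed in at about 25 s; sign-off returned no verdict.

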